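# Send the loaded tray into the glovebox transfer chamber

## Task

The sample jars are ready to go into the glovebox: pushing with the fingertips only, slide the pulled-out tray fully home into the round transfer chamber, swing the chamber door shut, then push the upright latch arm down across the closed door as far as it goes. Do it in that order, lift nothing, keep the jars standing on the tray, and leave the things on the bench where they are.

Things in the scene. Friction and masses are not known exactly. Their poses are not given: they have to be found in the camera images.
- antechamber: Transfer chamber: fixed level steel tube on two saddles, standing out of the glovebox wall; place and yaw vary a little. Origin on the bench surface below the centre of the mouth's front plane; x runs level into the tube, z up, y to the left as one looks in. All 'chamber' coordinates below (m) are in this frame. The latch side (-y) is nearer the robot, the hinge side (+y) farther.
- mouth (a point): Centre of the round mouth, in the front plane of its flange, 125 mm above the bench. Bore 150 mm across; flange 180 mm across, its top 215 mm above the bench, its front face at chamber x = 0.
- tray_handle (a point): Middle of the top bar of the tray's upright U handle (10 mm bar, 60 mm wide) at its front end, 172 mm above the bench; tray floor at 82 mm, 108 mm wide, 305 mm long. The tray slides along chamber x on 2 N of friction; starts 140 to 220 mm out; home, on its end stop, this point is at chamber x = 0.005, the bar's front level with the flange face. Tips 150 to 160 mm up clear the flange.
- door (a joint): Door angle, rad: 0 = shut on the flange, 1.9 = wide open; starts 1.42 to 1.6. Vertical hinge with about 0.15 N m of friction; stays where left. Fingers pointing down on its outer face, tips some 40 mm below its top edge, push it with the gripper's body clear above.
- door_hinge (a point): Point on the vertical hinge axis at mid-thickness of the door: chamber (-0.012, 0.100, 0.125), left of the mouth.
- door_centre (a point): Centre of the door disc's outer face (the outside when shut), 100 mm from the hinge axis, 8 mm out from the mid-plane. Disc 176 mm across, 16 mm thick, top edge 213 mm above the bench. On that face: a hub of radius 18 mm, 13 mm proud, and a strap 32 mm high, 6 mm proud, from hinge to hub; flat above and below. Open, this face is turned away from the tray and robot.
- latch (a joint): Latch arm angle, rad: 0 = down on its stop, level across the shut door; pi/2 = straight up; starts 1.45 to 1.7. It turns about an axis along the chamber's x; friction about 0.22 N m, stays where left.
- latch_pivot (a point): Pivot of the latch arm, right of the mouth: chamber (-0.038, -0.102, 0.125). The arm is a flat bar 20 mm wide, 8 mm thick, reaching 111 mm from the pivot; it swings in an upright plane parallel to the flange, from upright towards the mouth (chamber +y) and down.
- latch_grip (a point): Middle of the latch's round black grip, 18 mm in diameter, 95 mm from the pivot; it sticks straight out from the arm along the chamber's -x, from 42 to 114 mm in front of the flange (this point: 78 mm).
- jar_wide: Squat clear screw-cap jar, 52 mm across, 55 mm high, standing loose on the tray; origin at the centre of its underside.
- jar_tall: Slim amber screw-cap jar, 36 mm across, 75 mm high, standing loose on the tray farther in; origin at the centre of its underside.
- bottle: Amber reagent bottle on the bench, 72 mm across, 145 mm high; origin at the centre of its underside. Leave alone.
- beaker: Glass beaker on the bench, 76 mm across, 90 mm high; origin at the centre of its underside. Leave alone.
- spanner: Steel spanner, 160 mm long, lying on the bench; leave alone.
Not all that is in view belongs to the job. Of the things that look like the jar_wide, the smallest one is meant.

How it is judged:
By the outcome, as a careful person would: the job done as asked, in the order asked, and still so for the second after the job is handed in, with the robot touching nothing.
It also fails if it takes over 66 s, if anything falls off the work surface, if the arm or the gripper's body presses on something with over 40 N, if the wrist force passes 120 N, or if a joint passes its speed limit or range.

## Robot

A 7-joint arm with a two-finger parallel gripper is mounted at the origin on the work surface. World frame = base frame: x ahead of the robot, y to its left, z up, the work surface at z = 0. Lengths are in m, angles in rad, forces in N, time in s.
With the tool pointing down it reaches from about 0.4 to 0.85 m from the base axis. Payload 10.4 kg.
Tool frame: the origin (TCP) lies on the centre line of the jaws, within the pads' length; the fingertips stand r.tip_extent ahead of it and the grasp point (between the pads) lies 3 mm ahead of it (r.tip_extent is the distance from the TCP to the fingertips, in m); z points along the fingers, y is the direction in which the jaws open and shut (so a half turn about z gives the same grasp; the last joint's range is limited). The gripper opens to 87 mm and grips with 3 to 60 N. Pads are 19 mm wide; open, the fingers measure 117 mm over their backs; the gripper's body (75 mm by 190 mm) begins 51 mm behind the grasp point.
Start: joints at [1.29, 0.332, -0.065, 1.46, 0.022, 1.35, -0.088], TCP at [0.159, -0.604, 0.245] pointing down, gripper open.
Joint ranges: [-2.6, 2.6], [-0.5, 2.12], [-1.47, 1.34], [0.16, 2.42], [-1.27, 4.41], [0.06, 2.06], [-2.6, 2.6]. Speed limits (rad/s): [2.22, 2.22, 2.79, 2.79, 3.14, 3.14, 3.14].

## Interface

Orientations are given as a unit quaternion [x, y, z, w].
In Python, from bench import r gives the robot as it stands. The module is installed in compiled form; this text tells all that it offers.
- The arm moves only by the shell command python3 -m jog 'ROWS' [FORCE]. ROWS is JSON, a list of rows, each a list of 5 numbers: the shift along the tool's x, y, z in cm, then the turn about the tool's z in rad, then the closure, from 0 (fully open) to 1 (shut). A call has exactly 10 rows; each row shifts and turns the pose as measured when the row begins, along the tool's axes as they then stand; what a row does not reach is not made up. A row lasts 1/10 s, in which the tool goes at most 50 mm and 8.59 degrees, less where a joint would pass 70% of its speed; a pose out of reach is approached as far as the arm can. A call with a gripper value outside its range is refused whole. The fingers move at their own pace and stop on an object; FORCE is the grip in N (left out, the last holds). Time passes only in rows, so rows that do not move let the fingers close, or fill a call up. It gives the time, the measured TCP pose, the force and the opening at its end, in the units of the state.
- r.read_state(): the state, without advancing time (a new reading comes with each control period).
- r.camera(name): name is "scene" or "top"; returns a dict with "pixels" (400x640x3 uint8, red, green, blue), "fx", "fy", "cx", "cy" (pixels), "camera_from_world" (4x4, takes a point from world to camera coordinates). Camera axes: x right, y up, looking along -z (the intrinsics and any distortion apply to the point x, -y, -z); pixel columns grow to the right and rows downward; lengths in m; the calibration is good to about 2 mm. A picture is of the moment at which its call begins. There is no depth.
- r.close_job(): hands the job in, once; it reports no verdict.
The state is a dict: "time": time; "joint_positions": joint angles; "joint_vel": joint speeds; "joint_torque": joint torques, N m; "ee_pos": TCP position; "eef_rot": TCP orientation; "ft_force": force on the tool from outside, world axes, zero at the start; "torque": the same for the moment, N m; "width": finger opening in m.
Only numpy, scipy, OpenCV 4.12 (cv2) and the standard library are available. Lean on these libraries where they do the work, as an engineer would, in place of code of your own. Each camera call takes 0.05 s, during which the arm holds its last target. There are 200 camera calls.

## Working session

There is one attempt and no reset: what is moved stays moved. The work goes in short steps, Python scripts to look and compute and a shell command to move; the robot and the scene stay as the last step left them, time stands still between calls to the robot, and variables do not carry over. Pictures are saved under pics/ and viewed, about 8 in all and at most 12, crops included, and the job is handed in when it is done.

```bash
mkdir -p pics; cat > h.py <<'E'
from bench import r
import numpy as np, cv2
def snap(n,f):
    c=r.camera(n); cv2.imwrite(f,c["pixels"][:,:,::-1]); np.savez(f[:-4]+'.npz',**{k:np.array(v) for k,v in c.items()}); return c
def proj(c,p):
    M=np.array(c["camera_from_world"]); q=M[:3,:3]@np.array(p)+M[:3,3]
    return np.array([c["cx"]+c["fx"]*q[0]/-q[2], c["cy"]+c["fy"]*-q[1]/-q[2]])
def ray(c,u,v):
    M=np.array(c["camera_from_world"]); R=M[:3,:3]
    d=R.T@np.array([(u-c["cx"])/c["fx"],-(v-c["cy"])/c["fy"],-1]); return -R.T@M[:3,3], d/np.linalg.norm(d)
def onz(c,u,v,z):
    o,d=ray(c,u,v); return o+d*(z-o[2])/d[2]
E
python3 - <<'E'
from h import *
for n in("scene","top"):
    c=snap(n,f"pics/{n}0.png"); print([k for k in c],c["fx"],c["fy"],c["cx"],c["cy"],ray(c,320,200)); print({k:v for k,v in c.items() if k not in("pixels","camera_from_world")})
print(r.read_state(),r.tip_extent)
E
```

```text
['pixels', 'fx', 'fy', 'cx', 'cy', 'camera_from_world'] 471.65199797464345 471.65199797464345 315.44784547670895 197.57194906461285 (array([1.00343052, 0.5197249 , 1.12101228]), array([-0.38295792, -0.39999894, -0.83267285]))
{'fx': 471.65199797464345, 'fy': 471.65199797464345, 'cx': 315.44784547670895, 'cy': 197.57194906461285}
['pixels', 'fx', 'fy', 'cx', 'cy', 'camera_from_world'] 514.6482184559678 514.6482184559678 319.5721946373355 203.9290063026308 (array([0.44907973, 0.02717145, 1.3007153 ]), array([ 0.08626615,  0.01750846, -0.99611827]))
{'fx': 514.6482184559678, 'fy': 514.6482184559678, 'cx': 319.5721946373355, 'cy': 203.9290063026308}
{'time': 0.1, 'joint_positions': array([ 1.29040528,  0.3328292 , -0.06468802,  1.46084815,  0.02160292,
        1.34986539, -0.08848226]), 'joint_vel': array([-0.00128932, -0.00335638, -0.00013084, -0.00119482, -0.00038838,
       -0.00039745, -0.00063034]), 'joint_torque': array([ 1.73976452e-03, -6.24553657e+01,  2.49374646e-02, -3.90716100e+01,
       -6.14014850e-02,  3.66875832e-02,  6.97941869e-05]), 'ee_pos': array([ 0.15925436, -0.60405548,  0.243825  ]), 'eef_rot': array([ 9.91702596e-01,  1.28551812e-01, -1.10893582e-04, -6.17462264e-04]), 'ft_force': array([-0.51003656,  0.19916247, -0.65790099]), 'torque': array([ 0.023219  , -0.01009799,  0.01527475]), 'width': 0.08689220780048285} 0.022
```

View pics/scene0.png

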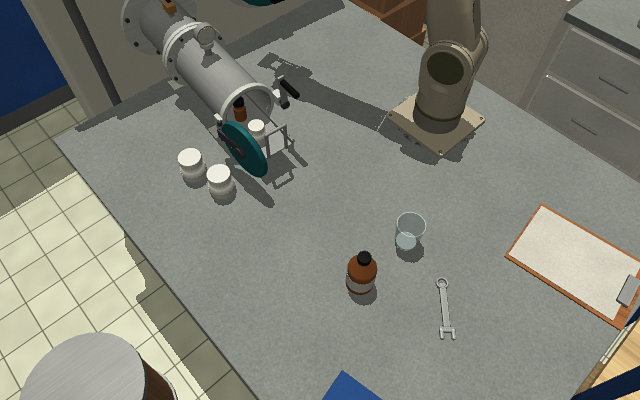

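View pics/top0.png

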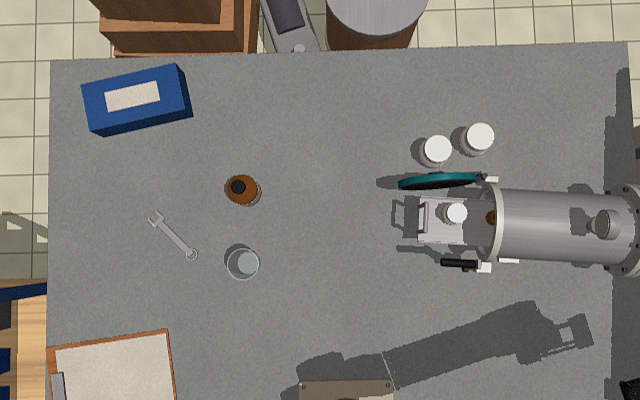

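The scene picture shows the chamber at upper left, its mouth near (250,105) with the teal door open at (243,148). The bottle is at (362,275), the beaker at (410,230) and two decoy jars at (190,160) and (219,180). In the top view the tube runs along +u, with the flange near u=495, the tray handle near (420,215), the door from (398,183) to (485,178) and the latch grip at (459,263).

```bash
python3 - <<'E'
from h import *
a=cv2.imread('pics/top0.png')[150:290,380:640]; cv2.imwrite('pics/topc.png',cv2.resize(a,None,fx=3,fy=3,interpolation=cv2.INTER_CUBIC))
a=cv2.imread('pics/scene0.png')[0:200,120:320]; cv2.imwrite('pics/scenec.png',cv2.resize(a,None,fx=3,fy=3,interpolation=cv2.INTER_CUBIC))
c=dict(np.load('pics/top0.npz'))
for p in [(0,0,0),(.5,0,0),(.159,-.604,.24),(.159,-.604,.5)]: print(p,proj(c,p))
E
```

```text
(0, 0, 0) [346.48602477 427.82154981]
(0.5, 0, 0) [340.44417684 223.78109828]
(0.159, -0.604, 0.24) [651.90950399 382.23585796]
(0.159, -0.604, 0.5) [761.07789084 429.05748091]
```

View pics/topc.png

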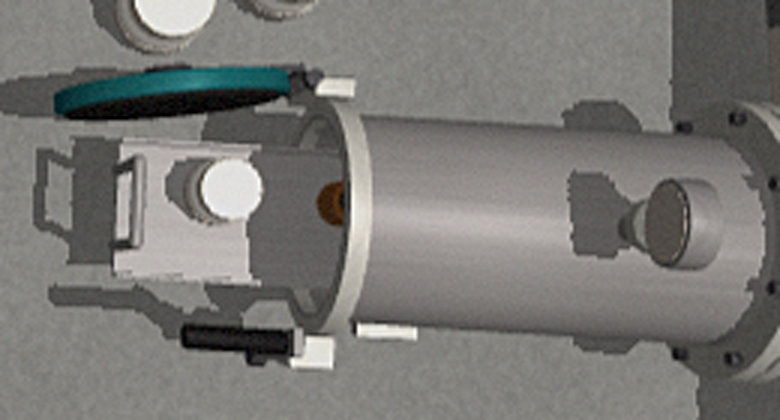

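View pics/scenec.png

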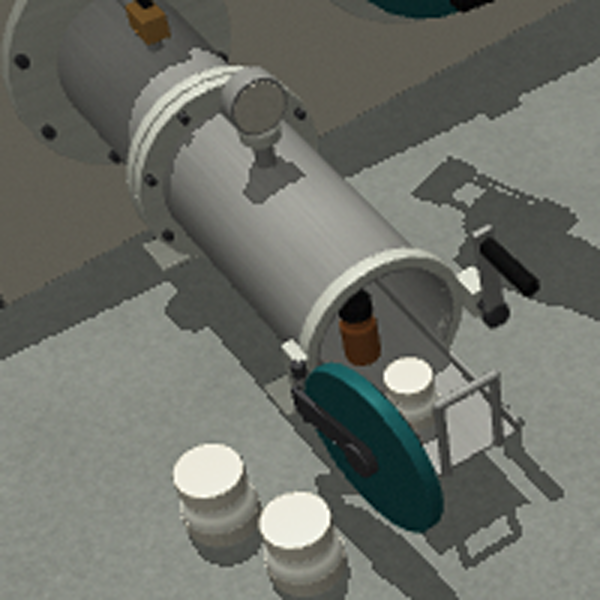

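The crops show the tray handle's top bar at about top-view (426,218) and the flange front at about u=495. The door stands along v≈177, and the latch grip runs from (441,262) to (478,264). Next I fit the tube silhouettes to get the chamber axis.

```bash
cat > fit.py <<'E'
from h import *
def edge(g,us,v0,v1,w=5,slope=0,tries=1):
    pts=[]
    for i,u in enumerate(us):
        v=v0+(v1-v0)*i/(len(us)-1); lo=int(v)-w
        d=np.abs(np.gradient(g[lo:lo+2*w+1,u])); d[d<d.max()*.5]=0
        k=np.argmax(d); s=slice(max(k-1,0),k+2); pts.append((u,lo+(np.arange(len(d))[s]*d[s]).sum()/d[s].sum()))
    p=np.array(pts); m=np.ones(len(p),bool)
    for _ in range(6):
        f=np.polyfit(p[m,0],p[m,1],1); e=p[:,1]-np.polyval(f,p[:,0]); m=abs(e)<max(.4,1.5*np.median(abs(e)))
    return f,m.sum(),len(p),np.abs(e[m]).mean()
E
python3 - <<'E'
from fit import *
c=dict(np.load('pics/top0.npz')); g=cv2.GaussianBlur(cv2.cvtColor(c['pixels'],cv2.COLOR_RGB2GRAY),(3,3),0).astype(float)
us=list(range(506,566))
a=edge(g,us,189.5,192.5); b=edge(g,us,257.5,261.5); print(a,b)
def nrm(f):
    o,d1=ray(c,500,np.polyval(f,500)); o,d2=ray(c,580,np.polyval(f,580)); n=np.cross(d1,d2); return o,n/np.linalg.norm(n)
o,n1=nrm(a[0]); o,n2=nrm(b[0]); d=np.cross(n1,n2); d/=np.linalg.norm(d); print('dir',d)
nb=n1+n2 if n1@n2<0 else n1-n2
nb=(n1-n2) if n1@n2>0 else (n1+n2)
for nb in (n1+n2,n1-n2):
    nb/=np.linalg.norm(nb)
    # plane points at z=.125, world y=-.5
    print(nb, [(o[0]-(nb[1]*(y-o[1])+nb[2]*(.125-o[2]))/nb[0]) for y in(-.3,-.6)])
for u,v in((426,202.5),(426,217),(426,232)): print('bar',onz(c,u,v,.172))
print('flangefront',onz(c,495.7,222,.215),onz(c,503,222,.215))
hsv=cv2.cvtColor(c['pixels'],cv2.COLOR_RGB2HSV)
np.set_printoptions(linewidth=250)
print(g[222,485:510].astype(int)); print(g[217,412:435].astype(int)); print(g[196:240,426].astype(int))
E
```

```text
(array([5.84744981e-02, 1.58213660e+02]), np.int64(60), 60, np.float64(0.13761682143953635)) (array([6.73734172e-02, 2.23770038e+02]), np.int64(60), 60, np.float64(0.11530454548195432))
dir [ 0.09306641  0.99481399 -0.04103377]
[-0.99391793  0.09038784 -0.06290618] [np.float64(0.4937387804264583), np.float64(0.4664564943553202)]
[ 0.05887099 -0.04663865 -0.99717553] [np.float64(-19.72475050057769), np.float64(-19.962415863988426)]
bar [ 0.53478175 -0.18509138  0.172     ]
bar [ 0.50299672 -0.18373925  0.172     ]
bar [ 0.47026218 -0.18234673  0.172     ]
flangefront [ 0.48645813 -0.32069535  0.215     ] [ 0.48604332 -0.33588093  0.215     ]
[ 95  82  62  45  37  36  38  42  48  58  73 124 201 231 224 222 220 217 206 186 177 177 177 177 178]
[ 81  82  81  81  80  73  95 154 184 183 168 130 111 137 162 152 150 170 179 179 179 179 181]
[148 149 157 174 172 148 133 140 152 155 156 156 156 157 159 162 163 162 160 159 160 162 162 160 158 156 153 152 152 153 153 153 153 153 152 146 147 165 183 186 185 184 183 184]
```

```bash
cat > st.py <<'E'
from h import *
from scipy.spatial.transform import Rotation as R
O=np.array([.4913,-.3265]); a=np.array([-.091,-.9958]); X=a/np.linalg.norm(a); Y=np.array([-X[1],X[0]])
def ch(p): q=np.array(p[:2])-O; return np.array([q@X,q@Y,p[2]])
def wo(p): return np.array([*(O+p[0]*X+p[1]*Y),p[2]])
def show():
    s=r.read_state(); m=R.from_quat(s['eef_rot']).as_matrix(); f=s['ft_force']
    ty=m[:2,1]; print('t',round(s['time'],2),'TCPch(mm)',np.round(ch(s['ee_pos'])*1000,1),'tip z',round((s['ee_pos'][2]-r.tip_extent)*1000,1),'yawerr of tool y vs X',round(np.arctan2(X[0]*ty[1]-X[1]*ty[0],X@ty),3),'Fch',np.round([f[:2]@X,f[:2]@Y,f[2]],1),'w',round(s['width'],3),'down',np.round(m[:,2],3))
if __name__=='__main__': show()
E
python3 -m jog '[[0,0,-3.5,0.116,1],[0,0,-3.5,0.116,1],[0,0,-3.5,0.117,1],[2.5,-3.8,0,0,1],[2.5,-3.8,0,0,1],[2.5,-3.8,0,0,1],[2.5,-3.8,0,0,1],[2.5,-3.8,0,0,1],[2.5,-3.8,0,0,1],[2.5,-3.8,0,0,1]]' 20; python3 st.py
```

```text
time: 1.1
ee_pos: [0.3624, -0.3534, 0.3486]
eef_rot: [0.998, -0.06, -0.003, -0.003]
ft_force: [0.4, -0.7, -0.3]
width: 0.015
t 1.1 TCPch(mm) [  38.5 -125.9  348.6] tip z 326.6 yawerr of tool y vs X -0.028 Fch [ 0.7  0.5 -0.3] w 0.015 down [-0.006  0.007 -1.   ]
```

```bash
python3 -m jog '[[2.5,-3.8,0,-0.028,1],[2.5,-3.8,0,0,1],[2.5,-3.8,0,0,1],[2.5,-3.8,0,0,1],[2.0,-3.8,0,0,1],[0.6,-3,0,0,1],[0,-2,0,0,1],[0,0,0,0,1],[0,0,0,0,1],[0,0,0,0,1]]'; python3 st.py; python3 - <<'E'
from st import *
c=snap("top","pics/t1.png"); s=snap("scene","pics/s1.png")
for n,cc in(("t1",c),("s1",s)):
    im=cv2.imread(f'pics/{n}.png')
    for p,col in(((0,0,.125),(0,0,255)),((0,0,.215),(0,0,255)),((0,.09,.125),(0,0,255)),((0,-.09,.125),(0,0,255)),((-.012,.1,.125),(255,0,0)),((-.038,-.102,.125),(0,255,0)),((-.078,-.102,.22),(0,255,0)),((-.138,0,.172),(0,255,255))):
        u=proj(cc,wo(p)); cv2.circle(im,tuple(int(round(t*16)) for t in u),24,col,-1,shift=4)
    w=im[130:300,360:560] if n=="t1" else im[40:210,160:360]
    cv2.imwrite(f'pics/{n}c.png',cv2.resize(w,None,fx=3,fy=3,interpolation=cv2.INTER_CUBIC))
a=cv2.imread('pics/t1c.png');b=cv2.imread('pics/s1c.png'); cv2.imwrite('pics/both1.png',np.vstack([a,b])[:, :])
cv2.imwrite('pics/both1.png',cv2.resize(np.hstack([a,b]),(800,340),interpolation=cv2.INTER_AREA))
E
```

```text
time: 2.1
ee_pos: [0.5165, -0.1093, 0.3464]
eef_rot: [0.999, -0.04, -0.005, -0.005]
ft_force: [0.2, 0.8, -1.0]
width: 0.0004
t 2.1 TCPch(mm) [-218.6    5.3  346.4] tip z 324.4 yawerr of tool y vs X 0.011 Fch [-0.8  0.1 -1. ] w 0.0 down [-0.01  0.01 -1.  ]
```

View pics/both1.png

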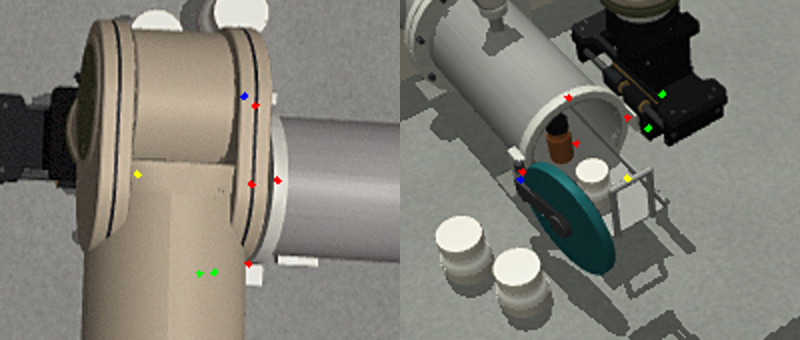

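In this view the projected markers sit well on the flange, hinge and handle, at about (569,98), (520,180) and (627,178). The chamber pose is confirmed to a few mm, so I descend in front of the handle.

```bash
python3 -m jog '[[-0.2,0,4,0.01,1],[-0.2,0,4,0,1],[-0.1,0,4,0,1],[0,0,3,0,1],[0,0,1.5,0,1],[0,0,0,0,1],[0,0,0,0,1],[0,1.5,0,0,1],[0,1.5,0,0,1],[0,0,0,0,1]]'; python3 st.py
```

```text
time: 3.2
ee_pos: [0.5068, -0.1497, 0.1798]
eef_rot: [0.999, -0.052, -0.002, -0.003]
ft_force: [-0.2, -0.1, 0.1]
width: 0.0
t 3.2 TCPch(mm) [-177.4   -0.7  179.8] tip z 157.8 yawerr of tool y vs X -0.014 Fch [ 0.1 -0.2  0.1] w 0.0 down [-0.003  0.006 -1.   ]
```

```bash
python3 -m jog '[[0,0.3,0.2,-0.014,1],[0,0.5,0.1,0,1],[0,0.6,0,0,1],[0,0.7,0,0,1],[0,0.7,0,0,1],[0,0.7,0,0,1],[0,0.7,0,0,1],[0,0.7,0,0,1],[0,0.7,0,0,1],[0,0.7,0,0,1]]'; python3 st.py
python3 -m jog '[[0,0.7,0,0,1],[0,0.7,0,0,1],[0,0.7,0,0,1],[0,0.7,0,0,1],[0,0.7,0,0,1],[0,0.7,0,0,1],[0,0.7,0,0,1],[0,0.6,0,0,1],[0,0.4,0,0,1],[0,0.2,0,0,1]]'; python3 st.py
```

```text
time: 4.2
ee_pos: [0.5016, -0.2156, 0.1776]
eef_rot: [0.999, -0.044, -0.001, -0.004]
ft_force: [-0.3, 2.3, 1.9]
width: 0.0008
t 4.2 TCPch(mm) [-111.4    0.2  177.6] tip z 155.6 yawerr of tool y vs X 0.004 Fch [-2.3 -0.5  1.9] w 0.001 down [-0.001  0.008 -1.   ]
time: 5.2
ee_pos: [0.4958, -0.2831, 0.1772]
eef_rot: [0.999, -0.044, -0.0, -0.004]
ft_force: [0.4, 2.0, 1.9]
width: 0.0
t 5.2 TCPch(mm) [-43.7   0.5 177.2] tip z 155.2 yawerr of tool y vs X 0.002 Fch [-2.1  0.2  1.9] w 0.0 down [-0.     0.007 -1.   ]
```

```bash
python3 -m jog '[[0,0.4,0,0,1],[0,0.4,0,0,1],[0,0.4,0,0,1],[0,0.4,0,0,1],[0,0.3,0,0,1],[0,0.3,0,0,1],[0,0.2,0,0,1],[0,0.2,0,0,1],[0,0.1,0,0,1],[0,0,0,0,1]]'; python3 st.py
```

```text
time: 6.2
ee_pos: [0.4937, -0.3049, 0.1771]
eef_rot: [0.999, -0.041, -0.002, -0.008]
ft_force: [-0.3, 0.9, 0.7]
width: 0.0005
t 6.2 TCPch(mm) [-21.7   0.4 177.1] tip z 155.1 yawerr of tool y vs X 0.009 Fch [-0.9 -0.4  0.7] w 0.0 down [-0.004  0.016 -1.   ]
```

```bash
python3 -m jog '[[0,0.3,0,0,1],[0,0.3,0,0,1],[0,0.2,0,0,1],[0,0.2,0,0,1],[0,0.2,0,0,1],[0,0.2,0,0,1],[0,0.2,0,0,1],[0,0.2,0,0,1],[0,0.2,0,0,1],[0,0.2,0,0,1]]'; python3 st.py
```

```text
time: 7.2
ee_pos: [0.493, -0.3042, 0.1774]
eef_rot: [0.999, -0.031, -0.009, -0.023]
ft_force: [-3.7, 11.8, 7.3]
width: 0.0003
t 7.2 TCPch(mm) [-22.4  -0.3 177.4] tip z 155.4 yawerr of tool y vs X 0.029 Fch [-11.4  -4.8   7.3] w 0.0 down [-0.016  0.046 -0.999]
```

```bash
python3 -m jog '[[0,-1,0,-0.03,1],[0,-3,0,0,1],[0,-4,0,0,1],[0,-5,0,0,1],[0,-5,0,0,1],[0,-3,-2,0,1],[0,0,-4,0,1],[0,0,-4,0,1],[0,0,-4,0,1],[0,0,-2,0,1]]'; python3 st.py;  python3 - <<'E'
from st import *
s=snap("scene","pics/s2.png"); im=cv2.imread('pics/s2.png')
for p,col in(((0,0,.177),(0,0,255)),((0,.03,.177),(0,0,255)),((0,-.03,.177),(0,0,255))):
    print(proj(s,wo(p)))
w=im[60:200,180:360]; cv2.imwrite('pics/s2c.png',cv2.resize(w,None,fx=4,fy=4,interpolation=cv2.INTER_CUBIC))
E
```

```text
time: 8.2
ee_pos: [0.4993, -0.0956, 0.3475]
eef_rot: [1.0, -0.012, -0.01, -0.02]
ft_force: [0.6, -0.4, 0.7]
width: 0.0004
t 8.2 TCPch(mm) [-230.7  -13.1  347.5] tip z 325.5 yawerr of tool y vs X 0.066 Fch [0.3 0.6 0.7] w 0.0 down [-0.02   0.04  -0.999]
[245.46376209  98.24541117]
[236.34325146 102.86054312]
[254.44487846  93.70081507]
```

View pics/s2c.png

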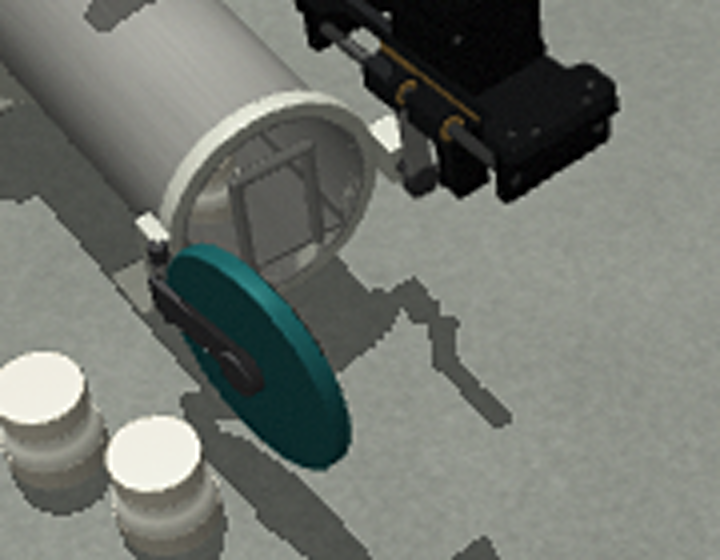

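```bash
python3 - <<'E'
from st import *
s=dict(np.load('pics/s2.npz')); im=cv2.resize(cv2.imread('pics/s2.png')[60:170,200:310],None,fx=7,fy=7,interpolation=cv2.INTER_CUBIC)
q=lambda p:tuple(int(round((t-o+.5)*7)) for t,o in zip(proj(s,wo(p)),(200,60)))
for rad,col in((.075,(0,0,255)),(.09,(0,0,255))):
    cv2.polylines(im,[np.array([q((0,rad*np.cos(t),.125+rad*np.sin(t))) for t in np.linspace(0,6.28,60)])],False,col,1)
for x,col in((.0,(0,255,0)),(-.01,(255,0,0))):
    cv2.polylines(im,[np.array([q((x,.03,.09)),q((x,.03,.177)),q((x,-.03,.177)),q((x,-.03,.09))])],False,col,1)
cv2.imwrite('pics/ov.png',im)
E
```

```text
(no output)
```

View pics/ov.png

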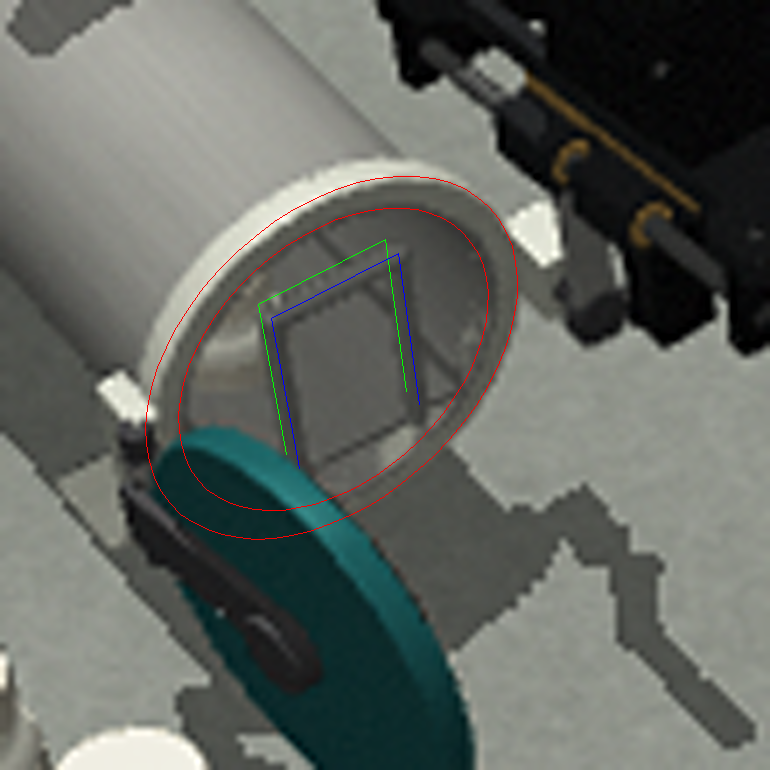

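```bash
python3 - <<'E'
from st import *
s=dict(np.load('pics/s2.npz')); g=cv2.imread('pics/s2.png')[85:130,225:275]
a=cv2.resize(g,None,fx=12,fy=12,interpolation=cv2.INTER_NEAREST); a=cv2.convertScaleAbs(a,alpha=1.6,beta=-30)
cv2.imwrite('pics/zoom.png',a)
for x in(0,.01,-.01,-.02):
  print(x,[np.round((proj(s,wo((x,y,z)))-(225,85)+.5)*12).astype(int).tolist() for y in(.03,-.03) for z in(.177,.172,.167)])
E
```

```text
0 [[142, 220], [145, 236], [148, 251], [359, 110], [362, 126], [364, 142]]
0.01 [[119, 196], [122, 211], [125, 227], [336, 87], [338, 102], [341, 118]]
-0.01 [[165, 245], [168, 261], [171, 276], [383, 134], [385, 150], [387, 166]]
-0.02 [[188, 270], [191, 286], [194, 301], [406, 159], [408, 174], [410, 190]]
```

View pics/zoom.png

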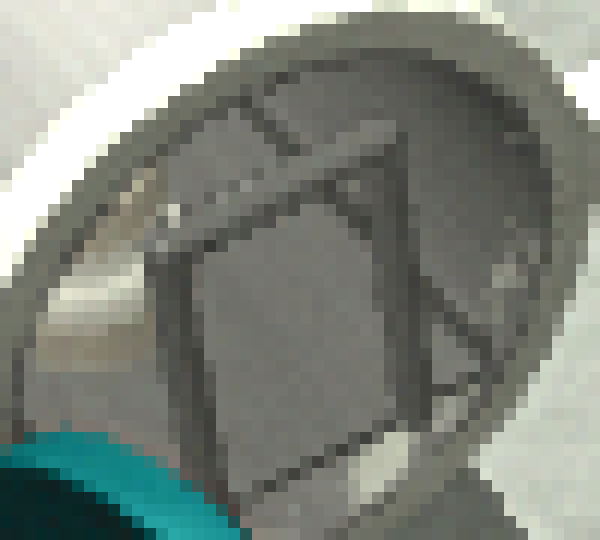

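In the zoom the handle's bar runs from about (160,245) to (395,135), which looks roughly 10–15 mm short of the flange face. I'll go back with slightly higher tips, push again, and watch force and moment.

```bash
python3 -m jog '[[0.7,0,4,0.066,1],[0.6,2,4,0,1],[0,2,4,0,1],[0,2,3,0,1],[0,2,1.2,0,1],[0,2,0.2,0,1],[0,2,0,0,1],[0,2,0,0,1],[0,2,0,0,1],[0,0,0,0,1]]'; python3 st.py
```

```text
time: 9.25
ee_pos: [0.4952, -0.2574, 0.1722]
eef_rot: [0.999, -0.043, -0.007, -0.016]
ft_force: [0.7, 0.2, -0.2]
width: 0.0003
t 9.25 TCPch(mm) [-69.1  -2.4 172.2] tip z 150.2 yawerr of tool y vs X 0.004 Fch [-0.3  0.6 -0.2] w 0.0 down [-0.013  0.032 -0.999]
```

```bash
python3 -m jog '[[0.2,0.5,-0.6,0,1],[0,0.8,-0.6,0,1],[0,0.8,0,0,1],[0,0.6,0,0,1],[0,0.5,0,0,1],[0,0.4,0,0,1],[0,0.3,0,0,1],[0,0.2,0,0,1],[0,0.2,0,0,1],[0,0.2,0,0,1]]'; python3 st.py;python3 -c "
from bench import r;s=r.read_state();print(s['torque'],s['ft_force'],s['ee_pos'])"
```

```text
time: 10.25
ee_pos: [0.4942, -0.3037, 0.1835]
eef_rot: [0.999, -0.041, -0.007, -0.016]
ft_force: [0.8, -0.4, 0.3]
width: 0.0004
t 10.25 TCPch(mm) [-23.    0.8 183.5] tip z 161.5 yawerr of tool y vs X 0.009 Fch [0.3 0.8 0.3] w 0.0 down [-0.012  0.032 -0.999]
[-0.03875683  0.01866922  0.02409603] [ 0.80390306 -0.4016008   0.33994969] [ 0.4942045  -0.30370285  0.18354177]
```

```bash
python3 -m jog '[[0,0.3,0,0,1],[0,0.3,0,0,1],[0,0.3,0,0,1],[0,0.3,0,0,1],[0,0.3,0,0,1],[0,0.3,0,0,1],[0,0.3,0,0,1],[0,0.3,0,0,1],[0,0.3,0,0,1],[0,0.3,0,0,1]]'; python3 st.py;python3 -c "
from bench import r;s=r.read_state();print(s['torque'],s['ft_force'],s['ee_pos'])"
```

```text
time: 11.25
ee_pos: [0.4934, -0.3051, 0.1838]
eef_rot: [0.999, -0.028, -0.015, -0.035]
ft_force: [-5.1, 12.0, 6.8]
width: 0.0005
t 11.25 TCPch(mm) [-2.150e+01  1.000e-01  1.838e+02] tip z 161.8 yawerr of tool y vs X 0.034 Fch [-11.5  -6.2   6.8] w 0.001 down [-0.027  0.07  -0.997]
[ 2.11401151  0.98381667 -0.18079265] [-5.14392235 12.02004071  6.8341692 ] [ 0.49335366 -0.30508343  0.18383644]
```

```bash
python3 -m jog '[[0,-1,0,0.034,1],[0,-1,-1,0,1],[0,-0.5,-1.5,0,1],[0,0,0,0,1],[0,0.6,0,0,1],[0,0.6,0,0,1],[0,0.5,0,0,1],[0,0.3,0,0,1],[0,0.2,0,0,1],[0,0,0,0,1]]'; python3 st.py; python3 -m jog '[[0,0.2,0,0,1],[0,0.2,0,0,1],[0,0.2,0,0,1],[0,0.2,0,0,1],[0,0.2,0,0,1],[0,0.2,0,0,1],[0,0.1,0,0,1],[0,0,0,0,1],[0,0,0,0,1],[0,0,0,0,1]]'; python3 st.py
```

```text
time: 12.25
ee_pos: [0.4934, -0.3071, 0.2112]
eef_rot: [0.998, -0.045, -0.015, -0.034]
ft_force: [0.9, 0.6, -0.5]
width: 0.0004
t 12.25 TCPch(mm) [-19.5   0.3 211.2] tip z 189.2 yawerr of tool y vs X -0.0 Fch [-0.6  0.8 -0.5] w 0.0 down [-0.027  0.069 -0.997]
time: 13.25
ee_pos: [0.493, -0.3122, 0.2105]
eef_rot: [0.998, -0.041, -0.017, -0.039]
ft_force: [-0.4, 1.6, 0.7]
width: 0.0003
t 13.25 TCPch(mm) [-14.4   0.4 210.5] tip z 188.5 yawerr of tool y vs X 0.008 Fch [-1.6 -0.5  0.7] w 0.0 down [-0.031  0.08  -0.996]
```

```bash
python3 -m jog '[[0,-1.2,0,0.008,1],[0,-1.0,0.8,0,1],[0,-0.6,0.8,0,1],[0,0,0.2,0,1],[0,0,0,0,1],[0,0.5,0,0,1],[0,0.5,0,0,1],[0,0.5,0,0,1],[0,0.4,0,0,1],[0,0,0,0,1]]'; python3 st.py; python3 -m jog '[[0,0.3,0,0,1],[0,0.3,0,0,1],[0,0.3,0,0,1],[0,0.3,0,0,1],[0,0.2,0,0,1],[0,0.2,0,0,1],[0,0,0,0,1],[0,0,0,0,1],[0,0,0,0,1],[0,0,0,0,1]]'; python3 st.py;python3 -c "
from bench import r;s=r.read_state();print(s['torque'],s['ft_force'],s['ee_pos'])"
```

```text
time: 14.25
ee_pos: [0.4928, -0.3025, 0.1915]
eef_rot: [0.998, -0.046, -0.017, -0.039]
ft_force: [0.5, 0.8, -0.3]
width: 0.0004
t 14.25 TCPch(mm) [-24.   -0.7 191.5] tip z 169.5 yawerr of tool y vs X -0.003 Fch [-0.8  0.4 -0.3] w 0.0 down [-0.031  0.079 -0.996]
time: 15.25
ee_pos: [0.4925, -0.3061, 0.1915]
eef_rot: [0.998, -0.04, -0.02, -0.047]
ft_force: [0.7, 1.0, 0.2]
width: 0.0005
t 15.25 TCPch(mm) [-20.5  -0.7 191.5] tip z 169.5 yawerr of tool y vs X 0.009 Fch [-1.1  0.6  0.2] w 0.0 down [-0.037  0.096 -0.995]
[ 0.08970012  0.00046104 -0.02077723] [0.66273796 1.0344211  0.15250911] [ 0.49249166 -0.30606682  0.19146381]
```

```bash
python3 -m jog '[[0,-0.5,0,0.009,1],[0,-0.2,0.9,0,1],[0,0,0,0,1],[0,0.4,0,0,1],[0,0.8,0,0,1],[0,1.2,0,0,1],[0,0,0,0,1],[0,0,0,0,1],[0,0,0,0,1],[0,0,0,0,1]]'; python3 st.py
```

```text
time: 16.25
ee_pos: [0.4926, -0.3012, 0.182]
eef_rot: [0.997, -0.035, -0.025, -0.062]
ft_force: [-0.9, -0.8, -0.9]
width: 0.0004
t 16.25 TCPch(mm) [-25.4  -1.1 182. ] tip z 160.0 yawerr of tool y vs X 0.017 Fch [ 0.9 -0.8 -0.9] w 0.0 down [-0.046  0.125 -0.991]
```

```bash
python3 -m jog '[[0,-2,0,0.017,1],[0,-4,0,0,1],[0,-5,0,0,1],[0,-5,0,0,1],[0,-5,-1,0,1],[0,-2,-3,0,1],[0,0,-4,0,1],[0,0,-4,0,1],[0,0,-4,0,1],[0,0,0,0,1]]'; python3 st.py;  python3 - <<'E'
from st import *
s=snap("scene","pics/s3.png"); t=snap("top","pics/t3.png")
im=cv2.imread('pics/s3.png')
a=cv2.resize(im[70:150,210:290],None,fx=7,fy=7,interpolation=cv2.INTER_CUBIC); a=cv2.convertScaleAbs(a,alpha=1.6,beta=-25)
cv2.imwrite('pics/z3.png',a)
d=cv2.absdiff(im,cv2.imread('pics/s2.png'))[85:130,225:275]; print(d.mean(),d.max())
E
```

```text
time: 17.25
ee_pos: [0.5203, -0.0953, 0.3727]
eef_rot: [0.997, -0.051, -0.025, -0.059]
ft_force: [-0.5, 0.2, -1.0]
width: 0.0006
t 17.25 TCPch(mm) [-232.9    7.9  372.7] tip z 350.7 yawerr of tool y vs X -0.014 Fch [-0.1 -0.5 -1. ] w 0.001 down [-0.044  0.12  -0.992]
1.8405925925925926 143
```

View pics/z3.png

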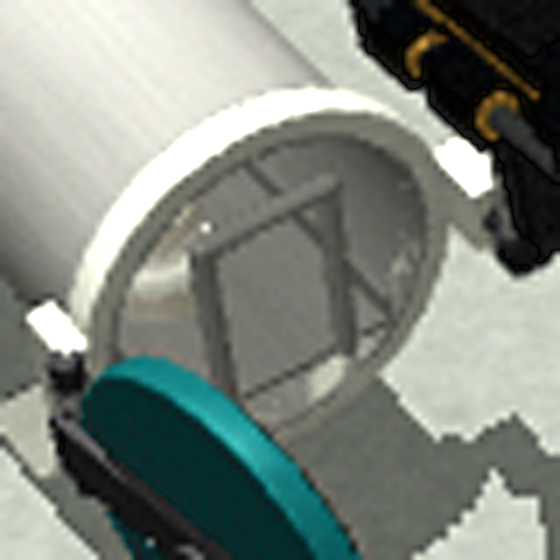

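```bash
python3 - <<'E'
from st import *
s=dict(np.load('pics/s2.npz'))
for n,(a,b),z in (('floorL',(260,490),.082),('floorR',(400,430),.082),('bartopback L',(150,235),.177),('back R',(385,118),.177),('front L',(165,262),.177),('front R',(405,150),.177),('frontbot L',(170,275),.167),('frontbot R',(400,170),.167),('lower inner R post base',(425,430),.085),('L post base',(215,500),.085)):
    print(n,np.round(ch(onz(s,224.5+a/12,84.5+b/12,z))*1000,1))
# flange check
for (u,v) in ((0,0),):pass
t=dict(np.load('pics/t3.npz')); g=cv2.cvtColor(t['pixels'],cv2.COLOR_RGB2GRAY)
im=cv2.imread('pics/t3.png')[150:290,400:540]; cv2.imwrite('pics/t3c.png',cv2.resize(im,None,fx=4,fy=4,interpolation=cv2.INTER_CUBIC))
E
```

```text
floorL [-6.9 15.3 82. ]
floorR [-10.9 -23.2  82. ]
bartopback L [ -5.1  31.1 177. ]
back R [ -5.8 -33.4 177. ]
front L [-14.6  32.9 177. ]
front R [-17.5 -31.4 177. ]
frontbot L [ -9.6  29.9 167. ]
frontbot R [-13.1 -31.7 167. ]
lower inner R post base [-17.1 -26.9  85. ]
L post base [-5.6 27.1 85. ]
```

View pics/t3c.png

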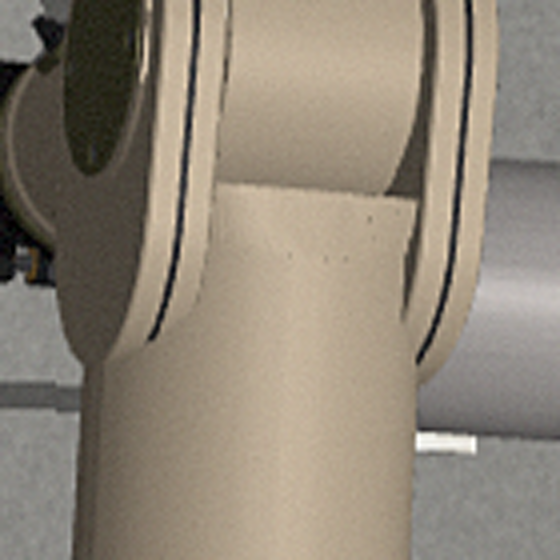

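The top view is blocked by the arm. The stall data (TCP x of −22.4, −21.5 and −20.5 as the finger went higher, −14.4 at tip height) fit fingers that thicken upward and catch on the flange's top edge. I'll turn the gripper 90° so the 19 mm side leads, with the body clear of the latch.

```bash
python3 -c "
from bench import r;print(r.read_state()['joint_positions'].round(2))"
python3 -m jog '[[0,0,0,0.149,1],[0,0,0,0.149,1],[0,0,0,0.149,1],[0,0,0,0.149,1],[0,0,0,0.149,1],[0,0,0,0.149,1],[0,0,0,0.149,1],[0,0,0,0.149,1],[0,0,0,0.149,1],[0,0,0,0.149,1]]'; python3 st.py;python3 -c "
from bench import r;print(r.read_state()['joint_positions'].round(2))"
```

```text
[ 0.61  0.17 -0.51  1.43 -0.03  1.63 -1.57]
time: 18.35
ee_pos: [0.5169, -0.103, 0.3373]
eef_rot: [0.814, -0.575, -0.08, -0.022]
ft_force: [0.7, 0.3, -0.4]
width: 0.0004
t 18.35 TCPch(mm) [-224.9    5.2  337.3] tip z 315.3 yawerr of tool y vs X -1.134 Fch [-0.4  0.7 -0.4] w 0.0 down [-0.105  0.128 -0.986]
[ 0.06  0.18  0.14  1.47 -0.13  1.62 -2.6 ]
```

```bash
python3 -m jog '[[0,0,0,-0.149,1],[0,0,0,-0.149,1],[0,0,0,-0.149,1],[0,0,0,-0.149,1],[0,0,0,-0.149,1],[0,0,0,-0.149,1],[0,0,0,-0.149,1],[0,0,0,-0.149,1],[0,0,0,-0.149,1],[0,0,0,-0.149,1]]' >/dev/null; python3 st.py
python3 -m jog '[[0,0,0,-0.149,1],[0,0,0,-0.149,1],[0,0,0,-0.149,1],[0,0,0,-0.149,1],[0,0,0,-0.149,1],[0,0,0,-0.149,1],[0,0,0,-0.149,1],[0,0,0,-0.149,1],[0,0,0,0,1],[0,0,0,0,1]]' >/dev/null; python3 st.py;python3 -c "
from bench import r;print(r.read_state()['joint_positions'].round(2))"
```

```text
t 19.35 TCPch(mm) [-2.230e+02 -3.000e-01  3.185e+02] tip z 296.5 yawerr of tool y vs X 0.357 Fch [ 0.1 -0.7  0.2] w 0.0 down [-0.132  0.128 -0.983]
t 20.35 TCPch(mm) [-218.9   -6.6  301.8] tip z 279.8 yawerr of tool y vs X 1.573 Fch [-0.1 -0.   1.1] w 0.001 down [-0.155  0.13  -0.979]
[ 0.26  0.2  -0.09  1.51 -0.08  1.6   0.08]
```

```bash
cat >> st.py <<'E'
E
cat > go.py <<'E'
import sys
from st import *
# usage: go.py x y tipz (mm, chamber) -> displacement in tool axes (cm)
s=r.read_state(); m=R.from_quat(s['eef_rot']).as_matrix()
show(); z=m[:,2]; print('tiltX',round(z[:2]@X,3),'tiltY',round(z[:2]@Y,3))
v=[float(a) for a in sys.argv[1:]]
for i in range(0,len(v)-2,3):
    t=wo(np.array(v[i:i+3])/1000+np.array([0,0,r.tip_extent])); tip=s['ee_pos']
    print(v[i:i+3],'tool cm',np.round(m.T@(t-tip)*100,2))
# unit chamber axes in tool axes
print('chX',np.round(m.T@np.array([*X,0]),3),'chY',np.round(m.T@np.array([*Y,0]),3),'up',np.round(m.T@np.array([0,0,1]),3))
E
python3 go.py 60 0 290  60 0 215
```

```text
t 20.35 TCPch(mm) [-218.9   -6.6  301.8] tip z 279.8 yawerr of tool y vs X 1.573 Fch [-0.1 -0.   1.1] w 0.001 down [-0.155  0.13  -0.979]
tiltX -0.116 tiltY -0.166
[60.0, 0.0, 290.0] tool cm [-27.58   0.42  -4.33]
[60.0, 0.0, 215.0] tool cm [-28.43   1.67   3.02]
chX [-0.993 -0.002 -0.116] chY [ 0.017  0.986 -0.166] up [ 0.114 -0.167 -0.979]
```

```bash
python3 -m jog '[[-3.9,0.06,-0.6,0,1],[-4,0.06,-0.6,0,1],[-4,0.06,-0.6,0,1],[-4,0.06,-0.6,0,1],[-4,0.06,-0.6,0,1],[-4,0.06,-0.6,0,1],[-3.6,0.06,-0.6,0,1],[0,0,0,0,1],[0,0,0,0,1],[0,0,0,0,1]]' >/dev/null; python3 go.py 60 0 209
```

```text
t 21.35 TCPch(mm) [ 68.2  -5.3 304.4] tip z 282.4 yawerr of tool y vs X 1.536 Fch [-1.1 -0.1 -0.3] w 0.001 down [-0.164  0.132 -0.977]
tiltX -0.117 tiltY -0.176
[60.0, 0.0, 209.0] tool cm [0.05 1.82 7.18]
chX [-0.993  0.034 -0.117] chY [ 0.055  0.983 -0.176] up [ 0.109 -0.181 -0.977]
```

```bash
python3 -m jog '[[0,0.35,1.4,0,1],[0,0.35,1.4,0,1],[0,0.35,1.4,0,1],[0,0.35,1.3,0,1],[0,0.25,1.0,0,1],[0,0.1,0.3,0,1],[0,0,0.1,0,1],[0,0,0,0,1],[0,0,0,0,1],[0,0,0,0,1]]' >/dev/null; python3 go.py 25 0 208
```

```text
t 22.35 TCPch(mm) [ 54.8   1.7 227.7] tip z 205.7 yawerr of tool y vs X 1.54 Fch [-0.1  0.2 -0.2] w 0.0 down [-0.164  0.133 -0.977]
tiltX -0.117 tiltY -0.175
[25.0, 0.0, 208.0] tool cm [ 2.98 -0.3   0.15]
chX [-0.993  0.03  -0.117] chY [ 0.051  0.983 -0.175] up [ 0.11  -0.18  -0.977]
```

```bash
python3 -m jog '[[1,-0.03,0.11,0,1],[0.8,-0.03,0.09,0,1],[0.5,0,0.06,0,1],[0.5,0,0.06,0,1],[0.5,0,0.06,0,1],[0.5,0,0.06,0,1],[0.5,0,0.06,0,1],[0.5,0,0.06,0,1],[0.5,0,0.06,0,1],[0.5,0,0.06,0,1]]' >/dev/null; python3 go.py 25 0 208
```

```text
t 23.35 TCPch(mm) [ 24.    1.1 229.3] tip z 207.3 yawerr of tool y vs X 1.506 Fch [15.7  3.7 -4.5] w 0.001 down [-0.152  0.082 -0.985]
tiltX -0.068 tiltY -0.159
[25.0, 0.0, 208.0] tool cm [-0.1  -0.12 -0.06]
chX [-0.996  0.064 -0.068] chY [ 0.074  0.985 -0.159] up [ 0.057 -0.163 -0.985]
```

```bash
python3 -m jog '[[0.6,0,0.05,0,1],[0.6,0,0.04,0,1],[0.6,0,0.04,0,1],[0.6,0,0.04,0,1],[0.6,0,0.03,0,1],[0.6,0,0.03,0,1],[0.6,0,0.02,0,1],[0.6,0,0.02,0,1],[0,0,0,0,1],[0,0,0,0,1]]' >/dev/null; python3 go.py 40 0 290 -150 30 290
```

```text
t 24.35 TCPch(mm) [ 2.470e+01 -2.000e-01  2.307e+02] tip z 208.7 yawerr of tool y vs X 1.453 Fch [0.2 1.  0.2] w 0.001 down [-0.138  0.007 -0.99 ]
tiltX 0.006 tiltY -0.138
[40.0, 0.0, 290.0] tool cm [-1.7  -0.9  -8.04]
[-150.0, 30.0, 290.0] tool cm [17.52 -0.16 -8.56]
chX [-0.993  0.116  0.006] chY [ 0.114  0.984 -0.138] up [-0.022 -0.136 -0.99 ]
```

```bash
python3 -m jog '[[0.6,-0.06,0,0,1],[0.6,-0.06,0,0,1],[0.6,-0.06,0,0,1],[0.6,-0.06,0,0,1],[-1,0,-1,-0.1,1],[-0.5,0,-3,-0.05,1],[0,0,-3,0,1],[0,0,-1,0,1],[0,0,0,0,1],[0,0,0,0,1]]' >/dev/null; python3 go.py -45 26 290 -45 26 160
```

```text
t 25.35 TCPch(mm) [ 30.2   7.6 312.4] tip z 290.4 yawerr of tool y vs X 1.593 Fch [ 0.1 -0.5 -0.4] w 0.001 down [-0.134 -0.024 -0.991]
tiltX 0.036 tiltY -0.131
[-45.0, 26.0, 290.0] tool cm [ 7.46  1.99 -0.48]
[-45.0, 26.0, 160.0] tool cm [ 7.89  3.71 12.4 ]
chX [-0.999 -0.022  0.036] chY [-0.027  0.991 -0.131] up [-0.033 -0.132 -0.991]
```

```bash
python3 -m jog '[[2.6,0.7,-0.1,0,1],[2.6,0.8,-0.1,0,1],[2.4,0.7,-0.1,0,1],[0,0,0,0,1],[0.1,0.4,3,0,1],[0.1,0.4,3,0,1],[0.1,0.4,3,0,1],[0.1,0.3,2,0,1],[0,0.2,1.2,0,1],[0,0,0,0,1]]' >/dev/null; python3 go.py -40 28 160; python3 -c "
from st import *
c=dict(np.load('pics/top0.npz'))
for u,v in((441,262),(459,263),(478,264)): print(ch(onz(c,u,v,.22)))"
```

```text
t 26.35 TCPch(mm) [-50.4  22.  170.1] tip z 148.1 yawerr of tool y vs X 1.593 Fch [-0.4  0.2 -0.4] w 0.001 down [-0.148 -0.018 -0.989]
tiltX 0.032 tiltY -0.146
[-40.0, 28.0, 160.0] tool cm [-1.09  0.39 -1.23]
chX [-0.999 -0.022  0.032] chY [-0.026  0.989 -0.146] up [-0.028 -0.147 -0.989]
[-0.11642138 -0.09599076  0.22      ]
[-0.07920188 -0.09562134  0.22      ]
[-0.03998914 -0.0951176   0.22      ]
```

```bash
python3 -m jog '[[-0.5,0.2,-0.6,0,1],[-0.5,0.2,-0.6,0,1],[-0.6,0,0,0,1],[-0.6,0,0,0,1],[-0.4,0,0,0,1],[-0.4,0,0,0,1],[-0.3,0,0,0,1],[-0.3,0,0,0,1],[0,0,0,0,1],[0,0,0,0,1]]' >/dev/null; python3 go.py -10 28 160
```

```text
t 27.35 TCPch(mm) [-15.6  30.8 187. ] tip z 165.0 yawerr of tool y vs X 1.596 Fch [-0.7 -0.6  1. ] w 0.0 down [-0.145 -0.013 -0.989]
tiltX 0.026 tiltY -0.143
[-10.0, 28.0, 160.0] tool cm [-0.54 -0.22  0.55]
chX [-0.999 -0.025  0.026] chY [-0.028  0.989 -0.143] up [-0.022 -0.144 -0.989]
```

```bash
python3 -m jog '[[0.3,-0.2,0.5,0,1],[-0.3,0,0,0,1],[-0.3,0,0,0,1],[-0.3,0,0,0,1],[-0.3,0,0,0,1],[-0.3,0,0,0,1],[-0.2,0,0,0,1],[-0.2,0,0,0,1],[-0.2,0,0,0,1],[0,0,0,0,1]]' >/dev/null; python3 go.py -10 28 160
```

```text
t 28.35 TCPch(mm) [-15.7  27.7 181.9] tip z 159.9 yawerr of tool y vs X 1.613 Fch [-0.2 -0.7 -0.2] w 0.001 down [-0.153  0.014 -0.988]
tiltX 0.0 tiltY -0.153
[-10.0, 28.0, 160.0] tool cm [-0.57  0.01 -0.01]
chX [-0.999 -0.041  0.   ] chY [-0.041  0.987 -0.153] up [ 0.006 -0.153 -0.988]
```

```bash
python3 -m jog '[[1,0,0,0.04,1],[4,0,0,0,1],[5,0,0,0,1],[5,0,0,0,1],[5,0,-1,0,1],[2,-0.5,-3,0,1],[0,-0.5,-4,0,1],[0,-0.5,-4,0,1],[0,-0.5,-4,0,1],[0,0,0,0,1]]' >/dev/null; python3 st.py; python3 - <<'E'
from st import *
s=snap("scene","pics/s4.png"); im=cv2.imread('pics/s4.png')
A=cv2.cvtColor(cv2.imread('pics/s2.png'),cv2.COLOR_BGR2GRAY).astype(np.float32); A3=cv2.cvtColor(cv2.imread('pics/s3.png'),cv2.COLOR_BGR2GRAY).astype(np.float32); B=cv2.cvtColor(im,cv2.COLOR_BGR2GRAY).astype(np.float32)
sl=np.s_[98:122,236:262]
for n,a in(('s2-s4',A),('s3-s4',A3)): print(n,abs(a[sl]-B[sl]).mean(),cv2.phaseCorrelate(a[sl].copy(),B[sl].copy(),cv2.createHanningWindow((26,24),cv2.CV_32F)))
a=cv2.resize(im[70:150,210:290],None,fx=4,fy=4,interpolation=cv2.INTER_NEAREST);b=cv2.resize(cv2.imread('pics/s3.png')[70:150,210:290],None,fx=4,fy=4,interpolation=cv2.INTER_NEAREST)
cv2.imwrite('pics/z4.png',cv2.convertScaleAbs(np.hstack([b,a]),alpha=1.6,beta=-25))
E
```

```text
t 29.35 TCPch(mm) [-237.5   31.3  346.9] tip z 324.9 yawerr of tool y vs X 1.563 Fch [ 0.3 -0.3 -0.1] w 0.0 down [-0.153  0.007 -0.988]
s2-s4 44.64904 ((13.645036836222783, 3.3020496376320168), 0.18463265454327618)
s3-s4 44.40545 ((5.1067798494183645, 6.785246148523096), -0.07209857341683941)
```

View pics/z4.png

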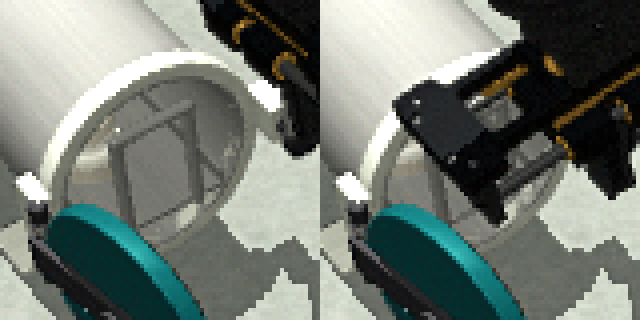

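```bash
python3 -m jog '[[4,0,0,0,1],[5,0,0,0,1],[5,0,0,0,1],[2,0,0,0,1],[0,0,0,0,1],[0,0,0,0,1],[0,0,0,0,1],[0,0,0,0,1],[0,0,0,0,1],[0,0,0,0,1]]' >/dev/null; python3 st.py; python3 - <<'E'
from st import *
s=snap("scene","pics/s5.png")
G=lambda n:cv2.cvtColor(cv2.imread(f'pics/{n}.png'),cv2.COLOR_BGR2GRAY).astype(np.float32)
A,A3,B=G('s2'),G('s3'),G('s5')
sl=np.s_[98:122,236:262]; w=cv2.createHanningWindow((26,24),cv2.CV_32F)
for n,a,b in(('s2-s5',A,B),('s3-s5',A3,B),('s2-s3',A,A3)): print(n,abs(a[sl]-b[sl]).mean(),cv2.phaseCorrelate(a[sl].copy(),b[sl].copy(),w))
print('px per -10mm x', proj(s,wo((-.01,0,.17)))-proj(s,wo((0,0,.17))))
sl=np.s_[98:110,236:250]
np.set_printoptions(linewidth=200); print(A[sl].astype(int)); print(B[sl].astype(int))
E
```

```text
t 30.4 TCPch(mm) [-391.7   32.8  335.4] tip z 313.4 yawerr of tool y vs X 1.546 Fch [-0.3  0.2 -0.2] w 0.001 down [-0.162  0.004 -0.987]
s2-s5 10.004807 ((0.12001256910338576, 0.31952819559394463), 0.5749834466863561)
s3-s5 9.911859 ((-0.3142285941386458, -0.4916809846819046), 0.6994630959298875)
s2-s3 1.7371795 ((0.49849335946572637, -0.05937975998148026), 0.8936895661883884)
px per -10mm x [1.91901439 2.03113514]
[[ 83  72  88  94  93  93  94  96  94  93  92  95  84  93]
 [101 107  87  94  93  91  92  96  95  92  81  95  92  94]
 [126  92  86  95  94  92  90  91  83 107  94  93  94  87]
 [ 97  90  91  98  92  92  80 103  93  93  92  87  77  66]
 [ 93  90 109 147  78  90  92  96  93  88  77  67  73  67]
 [ 94 105  83 125  91  93  92  90  79  69  71  68  95  92]
 [102  98  90  94  93  89  81  69  72  68  92  92  92  93]
 [ 98  92 111  90  80  70  53  69  94  92  93  91  92  91]
 [125  74  84  67  59  69  91  92  93  93  93  91  93  93]
 [151  67  68  63  61  85  90  90  91  92  92  93  91  92]
 [146  79  68  64  59  84  91  89  89  91  92  92  92  90]
 [127  90  68  65  59  90  91  90  89  90  91  91  91  91]]
[[ 86  72  98  96  94  97  96  83  96  97  97  96  91  82]
 [ 76 109  97  99  95  80  95  97  96  93  92  83  71  75]
 [ 92 130 100  75  95  94 100  95  93  84  71  75  71  98]
 [ 94  89 106  96  98  96  91  84  73  66  73  98  95  95]
 [105  96  97  96  93  84  73  58  70  96  96  96  95  95]
 [108  94  95  84  71  56  73  95  93  96  96  98  96  97]
 [ 92  87  75  60  73  94  96  96  96  95  95  96  97  96]
 [ 68  65  59 100  94  94  94  96  96  95  95  93  96  97]
 [ 68  68  61  71  94  92  92  94  94  96  95  96  93  97]
 [ 69  70  63  69  93  93  92  93  93  95  95  95  95  93]
 [ 69  71  65  73  95  91  92  93  94  94  94  95  96  95]
 [ 71  73  64  59  98  95  91  91  91  92  93  94  96  95]]
```

```bash
python3 - <<'E'
from st import *
c=dict(np.load('pics/top0.npz'))
print('tip',ch(onz(c,398.5,183,.125)),'jars',ch(onz(c,437,150,.06)),ch(onz(c,480,137,.06)))
hsv=cv2.cvtColor(c['pixels'],cv2.COLOR_RGB2HSV); m=cv2.inRange(hsv,(80,80,50),(100,255,255)); m[:150]=0;m[:, :380]=0
ys,xs=np.nonzero(m[:, :500]); print(xs.min(),xs.max(),ys[xs<402].mean(),ys.min(),ys.max())
# candidate overlays: top edge point of door centre for angles
for th in(1.4,1.5,1.6):
    f=lambda rr,z,o=0: wo((-.012-rr*np.sin(th)-o*np.cos(th),.1-rr*np.cos(th)+o*np.sin(th),z))
    print(th,proj(c,f(.188,.125)),proj(c,f(.1,.213)),proj(c,f(.012,.125)))
print([(u,np.nonzero(m[:,u])[0].mean().round(1)) for u in range(400,484,8) if m[:,u].any()])
E
python3 go.py -124 155 300
```

```text
tip [-0.20113089  0.07562921  0.125     ] jars [-0.10425377  0.17020012  0.06      ] [-0.00202418  0.20841199  0.06      ]
398 476 184.0 172 187
1.4 [400.01548064 186.38768904] [447.0108742  177.25998121] [476.68675135 178.10659206]
1.5 [399.45489166 178.25510295] [446.65412505 172.58591965] [476.64467211 177.58659506]
1.6 [399.71605385 170.1356346 ] [446.77115737 167.91435508] [476.65533944 177.06622417]
[(400, np.float64(180.0)), (408, np.float64(181.0)), (416, np.float64(179.5)), (424, np.float64(178.5)), (432, np.float64(177.5)), (440, np.float64(176.5)), (448, np.float64(176.0)), (456, np.float64(176.0)), (464, np.float64(176.0)), (472, np.float64(176.0))]
t 30.45 TCPch(mm) [-391.6   32.8  335.4] tip z 313.4 yawerr of tool y vs X 1.546 Fch [-0.7 -0.7 -0.4] w 0.0 down [-0.162  0.004 -0.987]
tiltX 0.011 tiltY -0.161
[-124.0, 155.0, 300.0] tool cm [-26.46  12.93  -0.35]
chX [-1.     0.024  0.011] chY [ 0.022  0.987 -0.161] up [-0.015 -0.161 -0.987]
```

```bash
python3 -m jog '[[-3.7,1.85,0,0,1],[-3.8,1.85,0,0,1],[-3.8,1.85,0,0,1],[-3.8,1.85,0,0,1],[-3.8,1.85,0,0,1],[-3.8,1.85,0,0,1],[-3.8,1.85,0,0,1],[0,0,0,0,1],[0,0.3,2,0,1],[0,0.3,2,0,1]]' >/dev/null; python3 go.py -124 150 178
```

```text
t 31.45 TCPch(mm) [-110.6  159.5  278.3] tip z 256.3 yawerr of tool y vs X 1.547 Fch [ 0.6  0.1 -0.8] w 0.0 down [-0.156  0.001 -0.988]
tiltX 0.013 tiltY -0.156
[-124.0, 150.0, 178.0] tool cm [1.45 0.25 7.87]
chX [-1.     0.024  0.013] chY [ 0.022  0.988 -0.156] up [-0.016 -0.156 -0.988]
```

```bash
python3 -m jog '[[0.35,0.06,2,0,1],[0.35,0.06,2,0,1],[0.35,0.06,2,0,1],[0.35,0.06,1.7,0,1],[0,0,0,0,1],[0,-1,0.15,0,1],[0,-1,0.15,0,1],[0,-1,0.15,0,1],[0.1,-1,0.15,0,1],[0.1,-1,0.15,0,1]]' >/dev/null; python3 go.py -120 80 178
```

```text
t 32.45 TCPch(mm) [-125.6   98.6  200.7] tip z 178.7 yawerr of tool y vs X 1.544 Fch [ 0.5  3.5 -1.3] w 0.0 down [-0.155  0.001 -0.988]
tiltX 0.013 tiltY -0.154
[-120.0, 80.0, 178.0] tool cm [-0.6  -1.81  0.36]
chX [-1.     0.026  0.013] chY [ 0.024  0.988 -0.154] up [-0.017 -0.154 -0.988]
```

```bash
python3 -m jog '[[-0.08,-0.99,0.15,0,1],[-0.17,-0.98,0.15,0,1],[-0.26,-0.95,0.15,0,1],[-0.34,-0.93,0.15,0,1],[-0.43,-0.89,0.15,0,1],[-0.51,-0.85,0.14,0,1],[-0.59,-0.8,0.13,0,1],[-0.66,-0.75,0.13,0,1],[-0.72,-0.69,0.12,0,1],[-0.78,-0.62,0.11,0,1]]' >/dev/null; python3 go.py -35 -11 178
```

```text
t 33.45 TCPch(mm) [-79.6   7.6 204.2] tip z 182.2 yawerr of tool y vs X 1.546 Fch [-1.   3.   0.5] w 0.0 down [-0.147  0.001 -0.989]
tiltX 0.012 tiltY -0.146
[-35.0, -11.0, 178.0] tool cm [-4.49 -1.67  0.74]
chX [-1.     0.025  0.012] chY [ 0.022  0.989 -0.146] up [-0.016 -0.146 -0.989]
```

```bash
python3 -m jog '[[-0.67,-0.43,0.25,0,1],[-0.7,-0.38,0.2,0,1],[-0.73,-0.34,0.1,0,1],[-0.75,-0.28,0.05,0,1],[-0.77,-0.23,0.05,0,1],[-0.58,-0.14,0.03,0,1],[-0.4,-0.07,0.02,0,1],[-0.3,0,0,0,1],[-0.3,0,0,0,1],[0,0,0,0,1]]' >/dev/null; python3 go.py -35 -11 178
```

```text
t 34.45 TCPch(mm) [-35.3 -15.1 200.2] tip z 178.2 yawerr of tool y vs X 1.558 Fch [-0.4  0.5  0.4] w 0.001 down [-0.151  0.019 -0.988]
tiltX -0.006 tiltY -0.152
[-35.0, -11.0, 178.0] tool cm [-0.03  0.4  -0.05]
chX [-1.     0.012 -0.006] chY [ 0.013  0.988 -0.152] up [ 0.004 -0.152 -0.988]
```

```bash
python3 -m jog '[[-0.3,0,0,0,1],[-0.3,0,0,0,1],[-0.3,0,0,0,1],[-0.3,0,0,0,1],[-0.3,0,0,0,1],[0,0,0,0,1],[0.6,0,0,0,1],[2,0.3,0,0,1],[3,0.5,-1,0,1],[3,0.5,-2,0,1]]' >/dev/null; python3 go.py -110 -30 300; python3 - <<'E'
from st import *
s=snap("scene","pics/s6.png")
E
```

```text
t 35.45 TCPch(mm) [-115.6   -0.7  227.5] tip z 205.5 yawerr of tool y vs X 1.563 Fch [ 0.6 -0.1  1. ] w 0.001 down [-0.164  0.039 -0.986]
tiltX -0.024 tiltY -0.167
[-110.0, -30.0, 300.0] tool cm [-0.38 -4.46 -8.84]
chX [-1.     0.007 -0.024] chY [ 0.011  0.986 -0.167] up [ 0.022 -0.167 -0.986]
```

```bash
python3 -m jog '[[0,-0.4,-2.5,0,1],[0,-0.5,-3,0,1],[-0.4,-2.8,0.4,0,1],[-0.5,-2.9,0.5,0,1],[-0.5,-2.9,0.5,0,1],[-0.5,-2.9,0.5,0,1],[-0.5,-2.8,0.5,0,1],[0,0,0,0,1],[0,0,0,0,1],[0,0,0,0,1]]' >/dev/null; python3 go.py -88 -145 208; python3 - <<'E'
from st import *
snap("scene","pics/s7.png"); im=cv2.imread('pics/s7.png'); s=dict(np.load('pics/s7.npz'))
hsv=cv2.cvtColor(im,cv2.COLOR_BGR2HSV); m=cv2.inRange(hsv,(80,80,40),(105,255,255)); m[200:]=0;m[:60]=0;m[:,:180]=0;m[:,320:]=0
n,l,st,ce=cv2.connectedComponentsWithStats(m); i=1+np.argmax(st[1:,4]); print('teal',st[i],ce[i])
def sim(th):
    pts=[]
    for o in(-.008,.008):
        for a in np.linspace(0,6.28,80):
            rr=.1+.088*np.cos(a); pts.append(proj(s,wo((-.012-rr*np.sin(th)-o*np.cos(th),.1-rr*np.cos(th)+o*np.sin(th),.125+.088*np.sin(a)))))
    p=np.array(pts); return p.min(0).round(1),p.max(0).round(1)
for th in(0,.05,.1): print(th,sim(th))
E
```

```text
t 36.5 TCPch(mm) [ -93.  -147.5  288.3] tip z 266.3 yawerr of tool y vs X 1.567 Fch [ 0.2 -0.1  0.7] w 0.0 down [-0.155  0.032 -0.987]
tiltX -0.018 tiltY -0.158
[-88.0, -145.0, 208.0] tool cm [-0.6   1.17  5.71]
chX [-1.     0.004 -0.018] chY [ 0.006  0.987 -0.158] up [ 0.017 -0.158 -0.987]
teal [223  87  51  39 325] [241.90461538 100.60307692]
0 (array([221.6,  86. ]), array([276.6, 140. ]))
0.05 (array([221.9,  87.3]), array([278.3, 140.6]))
0.1 (array([222.1,  88.8]), array([279.8, 141.2]))
```

```bash
python3 -m jog '[[-0.15,0.28,1.5,0,1],[-0.15,0.28,1.5,0,1],[-0.15,0.28,1.4,0,1],[-0.15,0.3,1.3,0,1],[0,0,0,0,1],[0,0.8,-0.13,0,1],[0,0.8,-0.13,0,1],[0,0.8,-0.13,0,1],[0,0.8,-0.13,0,1],[0,0.8,-0.1,0,1]]' >/dev/null; python3 go.py -88 -90 205
```

```text
t 37.55 TCPch(mm) [-89.  -96.7 228.9] tip z 206.9 yawerr of tool y vs X 1.573 Fch [-0.6 -3.  -1. ] w 0.0 down [-0.156  0.031 -0.987]
tiltX -0.016 tiltY -0.158
[-88.0, -90.0, 205.0] tool cm [-0.11  0.69  0.08]
chX [-1.    -0.002 -0.016] chY [ 0.001  0.987 -0.158] up [ 0.016 -0.158 -0.987]
```

```bash
python3 -m jog '[[0,0.82,0.07,0,1],[0,0.8,0.15,0,1],[0,0.75,0.24,0,1],[0,0.66,0.35,0,1],[0,0.67,0.4,0,1],[0,0.63,0.45,0,1],[0,0.58,0.46,0,1],[0,0.47,0.43,0,1],[0,0,0,0,1],[0,0,0,0,1]]' >/dev/null; python3 go.py -88 -70 240 -88 -15 240 -88 -15 200
```

```text
t 38.55 TCPch(mm) [-89.8 -41.9 191.8] tip z 169.8 yawerr of tool y vs X 1.573 Fch [-0.5 -0.   0.3] w 0.001 down [-0.156  0.031 -0.987]
tiltX -0.016 tiltY -0.158
[-88.0, -70.0, 240.0] tool cm [-0.07 -3.89 -6.49]
[-88.0, -15.0, 240.0] tool cm [-0.06  1.55 -7.36]
[-88.0, -15.0, 200.0] tool cm [-0.13  2.18 -3.41]
chX [-1.    -0.002 -0.016] chY [ 0.     0.987 -0.158] up [ 0.016 -0.158 -0.987]
```

```bash
python3 -m jog '[[0,-0.7,0.1,0,1],[0,-0.36,-2.2,0,1],[0,-0.36,-2.2,0,1],[0,1.1,-0.17,0,1],[0,1.2,-0.17,0,1],[0,1.2,-0.17,0,1],[0,0,0,0,1],[0,0.25,1.5,0,1],[0,0.16,1,0,1],[0,0,0,0,1]]' >/dev/null; python3 go.py -88 -12 134
```

```text
t 39.55 TCPch(mm) [-89.1 -15.7 210.6] tip z 188.6 yawerr of tool y vs X 1.572 Fch [-1.   0.2  1. ] w 0.0 down [-0.154  0.031 -0.988]
tiltX -0.016 tiltY -0.156
[-88.0, -12.0, 134.0] tool cm [-0.2   1.22  5.33]
chX [-1.    -0.001 -0.016] chY [ 0.002  0.988 -0.156] up [ 0.016 -0.156 -0.988]
```

```bash
python3 -m jog '[[0,0.24,0.7,0,1],[0,0.24,0.7,0,1],[0,0.24,0.7,0,1],[0,0.24,0.7,0,1],[0,0.24,0.7,0,1],[0,0.22,0.7,0,1],[0,0.2,0.6,0,1],[0,0.1,0.5,0,1],[0,0.05,0.3,0,1],[0,0.05,0.3,0,1]]' >/dev/null; python3 go.py -88 -12 134
```

```text
t 40.55 TCPch(mm) [-89.3   2.5 153.3] tip z 131.3 yawerr of tool y vs X 1.572 Fch [-1.2 -4.1 30. ] w 0.0 down [-0.132  0.024 -0.991]
tiltX -0.012 tiltY -0.134
[-88.0, -12.0, 134.0] tool cm [-0.13 -1.47 -0.08]
chX [-1.    -0.002 -0.012] chY [-0.     0.991 -0.134] up [ 0.012 -0.134 -0.991]
```

```bash
python3 -m jog '[[0,0,-1,0,1],[0,-0.4,-3,0,1],[2,-0.4,-3,0,1],[4,0,-2,0,1],[5,0,0,0,1],[5,0,0,0,1],[5,0,0,0,1],[4,0,0,0,1],[0,0,0,0,1],[0,0,0,0,1]]' >/dev/null; python3 st.py; python3 - <<'E'
from st import *
s=snap("scene","pics/s8.png"); im=cv2.imread('pics/s8.png')
q=lambda p:tuple(int(round((t-o+.5)*4)) for t,o in zip(proj(s,wo(p)),(180,30)))
a=cv2.resize(im[30:180,180:380],None,fx=4,fy=4,interpolation=cv2.INTER_CUBIC); a=cv2.convertScaleAbs(a,alpha=1.4,beta=0)
for p,c in(((-.114,-.007,.125),(0,0,255)),((-.042,-.007,.125),(0,255,255))): cv2.circle(a,q(p),4,c,-1)
cv2.polylines(a,[np.array([q((-.020,.088*np.cos(t),.125+.088*np.sin(t))) for t in np.linspace(0,6.28,60)])],False,(0,0,255),1)
cv2.imwrite('pics/final.png',a)
E
```

```text
t 41.55 TCPch(mm) [-3.431e+02  2.000e-01  2.468e+02] tip z 224.8 yawerr of tool y vs X 1.565 Fch [ 0.4 -0.4 -0. ] w 0.0 down [-0.149  0.025 -0.989]
```

View pics/final.png

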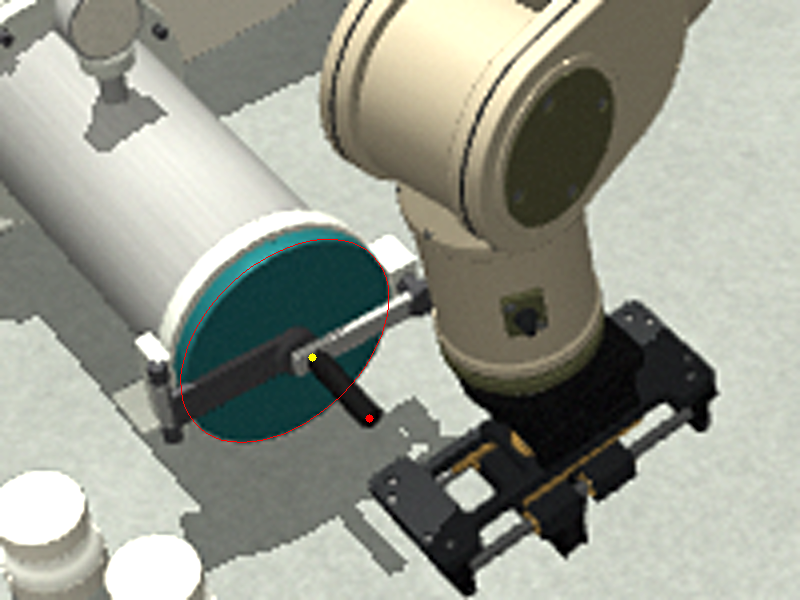

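The door outline and latch grip match the predicted shut and down positions, with the grip from about (312,357) to (370,418). Handing in.

```bash
python3 - <<'E'
from h import *
a=cv2.imread('pics/scene0.png');b=cv2.imread('pics/s8.png')
print('bench diff bottle/beaker/spanner, jars',cv2.absdiff(a,b)[195:345,335:460].mean(),cv2.absdiff(a,b)[140:205,170:236].mean())
r.close_job()
E
```

```text
bench diff bottle/beaker/spanner, jars 18.449795555555557 10.414607614607615
the job is handed in; nothing more can be done
```

I slid the tray in, swung the door shut and pushed the latch arm down, in that order and with closed fingertips only. I handed the job in at about 42 s with the robot clear of everything.

- **Tray:** The first push stalled about 7 mm short. I put that down to the fingers thickening upward and catching the flange. Turning the gripper 90° and pushing again moved the tray about 7 mm further, to a stop. By touch that is within about 1 mm of home, but the image fit alone read about 4 mm short. I did not resolve that difference.
- **Door:** In the last picture its outline matches the shut position, and it had stopped moving under the finger.
- **Latch:** It stopped on its stop under 30 N, and its grip lies at the level position in the last picture.
- **Not confirmed:** I could not see whether the jars were still standing on the tray once it was inside the chamber. The push was slow (about 7 cm/s).
- **Bench items:** The last before/after image comparison did not confirm they were unmoved. The differences were 18 grey levels around the bottle, beaker and spanner, and 10 around the two larger jars on the bench. The arm and its shadow probably account for most of that. No planned move took the gripper near the bottle, beaker or spanner; it passed well above one of the jars.
- **Extra contact:** The stalls left the tool tilted, and I corrected that by pulling the fingertips lightly against the back of the flange, at about 16 N.

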